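# Ready the pressure recorder for a valve test

### The arm

A 6-joint arm with a two-finger parallel gripper is mounted at the origin on the work surface. World frame = base frame: x ahead of the robot, y to its left, z up, the work surface at z = 0. Lengths are in mm, angles in degrees, forces in N, time in s.
With the tool pointing down it reaches from about 300 to 850 mm from the base axis. Payload 4.2 kg.
Tool frame: the origin (TCP) lies on the centre line of the jaws, within the pads' length; the fingertips stand 14 mm ahead of it and the grasp point (between the pads) lies 5 mm behind it (env.finger_overhang is the z of the fingertips in the tool frame, in mm); z points along the fingers, y is the line along which they close (so a half turn about z gives the same grasp; the last joint's range is limited). The gripper opens to 91 mm and grips with 3 to 60 N. Pads are 32 mm wide; open, the fingers measure 118 mm over their backs; the gripper's body (76 mm by 178 mm) begins 60 mm behind the grasp point.
Start: joints at [-66.921, 18.312, 89.639, -0, 72.044, -1.146], TCP at [235.936, -524.382, 227.976] pointing down, gripper open.
Joint ranges: [-177.97, 177.97], [-48.28, 115.42], [12.27, 149.76], [-77.06, 257.06], [2.81, 150.46], [-146.56, 146.56]. Speed limits (degrees/s): [147.25, 147.25, 180, 180, 180, 180].

### API

Orientations are given as [roll, pitch, yaw] about the fixed x, y, z axes, in that order (R = Rz(yaw) Ry(pitch) Rx(roll)).
In Python, from workcell import sensors, viewer, env gives the robot as it stands. The module is installed in compiled form; this text tells all that it offers.
- The arm moves only by the tool step_arm, never from a script. Its argument "plan" is one flat list of numbers, 6 for each row, row after row: the shift along the tool's x, y, z in cm, then the turn, a rotation vector about the tool's x, y, z in rad. In form: [x, y, z, wx, wy, wz, x, y, z, wx, wy, wz, ...]. A call has 1 to 5 rows; each row shifts and turns the commanded pose from where the row before left it, along the tool's axes as they then stand; what a row does not reach is not made up. A row lasts 1/12 s, in which the tool goes at most 41.7 mm and 7.16 degrees, less where a joint would pass 70% of its speed; a pose out of reach is approached as far as the arm can. A call is refused whole if a number of a shift passes 4.17 or a number of a turn 0.125, either way. A call with a gripper value outside its range is refused whole. "hand" is the finger opening in cm, from 0 to 9.12, set as the call begins (left out, the last holds). The fingers move at their own pace and stop on an object; "newtons" is the grip in N (left out, the last holds). Time passes only in rows, so rows that do not move let the fingers close. It gives the time, the measured TCP pose, the force, the opening and the grip force at its end, in the units of the state.
- sensors.state(): the state, without advancing time (a new reading comes with each control period).
- viewer.grab_frame(name): name is "side" or "top"; returns a dict with "img" (384x512x3 uint8, red, green, blue), "fx", "fy", "cx", "cy" (pixels), "k1" (the pictures are not rectified: a ray, as slopes to the right and down, at radius r is drawn at 1 + k1 r^2 times it, then the intrinsics apply), "position" and "attitude" of the camera in the world. Camera axes: x right, y down, z forward; pixel columns grow to the right and rows downward; lengths in mm; the calibration is good to about 2 mm. A picture is of the moment at which its call begins. There is no depth.
- env.job_done(): hands the job in; it is judged then, once.
Trained networks look in a picture, given as the dict that the camera call returned (one of the last four; its "shot" number tells which), for a name from the list of things; names that differ only in an ending like _2 or _b are one class to them, and where a whole thing is asked for, a point or a joint stands for the part that bears it (a point fixed in the world has none). Each returns a list of dicts, best first, with "score" (0 to 1); they miss things now and then, are a little off and sometimes report something else, mostly with a low value. They report only what shows in the picture. A call takes as long as a camera call. They do not tell look-alikes from the thing itself.
- viewer.boxes_of(name, picture): "location" ([column, row] in pixels, amid what is visible of it).
- viewer.pinpoint(name, picture): "location" ([column, row] in pixels: a listed point, or the origin of a listed thing).
The state is a dict: "time_s": time; "qpos": joint angles; "qvel": joint speeds; "effort": joint torques, N m; "ee_pos": TCP position; "ee_rot": TCP orientation; "force": force on the tool from outside, world axes, zero at the start; "torque": the same for the moment, N m; "gripper_width": finger opening in mm; "gripper_force": force on a finger pad.
Only numpy, scipy, OpenCV 4.12 (cv2) and the standard library are available. Lean on these libraries where they do the work, as an engineer would, in place of code of your own. Each camera call takes 0.05 s, during which the arm holds its last target. There are 200 camera calls.

### The job

Get the grey pressure recorder ready for a test: put the orange battery cover into the battery bay on the recorder's top and push it down, battery and all, until it sits level and flush, and let go of it. Then raise the stiff blue screen by its handle to 70 degrees from closed, in line with the yellow angle strip beside it, and let go; last, press the green start key under the screen fully down and let it come back up, leaving the screen at 70 degrees and the cover flush. Leave the valve block, the spanner and the coupler where they are.

Things in the scene. Friction and masses are not known exactly. Their poses are not given: they have to be found in the camera images.
- recorder: grey field recorder case fixed to the bench, 200 (x) x 360 (y) x 60 mm high; origin at the centre of its underside, x points away from the user, y to the user's left. Screen on the left part (+y), battery bay on the right part (-y). A thin yellow strip on its left side, next to the screen, slopes at exactly 70 degrees as a mark for the screen.
- bay (a point): centre of the battery bay, 115 mm right of the recorder's centre, at the height of the ledge the cover must rest on, 54 mm above the bench and 6 mm below the top of the case; axes as the recorder. The recess is 106 (x) x 76 (y) mm, 6 mm deep (3 mm play each side of the cover); a yellow battery 84 x 54 mm stands up in its middle.
- battery (a joint): how far the yellow battery has been pushed down, m: at 0 its top is 8 mm above the ledge, at 0.008 level with the ledge. It starts at 0 to 0.003. It is held by friction: about 7 N pushes it down and it stays. The cover laid on it stands proud until pushed down.
- cover: orange flat cover lying loose on the bench, 100 (x) x 70 (y) x 6 mm, 60 g, with a grip rib across its middle on top: 12 mm thick (x), 45 mm long (y), rising 24 mm above the plate (its top 30 mm above the underside). Origin at the centre of the underside, z up; fits the bay either way round, long side along the recorder's x.
- screen (a joint): opening angle of the blue screen, rad: 0 closed (flat), 1.222 = 70 degrees, at most 2.2; starts at 0 to 0.2. The hinge is stiff, so the screen stays where it is left.
- screen_hinge (a point): on the hinge axis at the screen's mid width, near the recorder's far edge, 61 mm above the bench; turns with the screen. The axis runs along the recorder's y. The screen is 160 mm from hinge to free edge, 215 mm wide, 18 mm thick, its underside on the axis.
- screen_handle (a point): middle of the black carrying handle on the screen's free edge: a round bar 12 mm thick, straight for 120 mm along the recorder's y, 45 mm beyond the free edge, 205 mm from the hinge axis and 9 mm above the plane of the screen's underside. Axes turn with the screen. Open space between the bar and the screen's edge is 39 mm. About 5 N lifts it.
- start_key (a joint): how far the green start key is pressed, m: 0 up, 0.006 fully down; a spring of 5 N at full travel brings it back.
- start_key_top (a point): centre of the top of the round green start key, 28 mm diameter, on the black deck under the screen, 145 mm in front of the hinge axis and 45 mm right of the screen's mid line (at x -55, y +10 mm in the recorder's frame), hidden while the screen is down; its top is 58 mm and the deck 36 mm above the bench. White keys around it are only looks.
- valve_block: bystander: loose steel valve block 90 x 80 x 70 mm with three cartridges on top, 142 mm high in all, 2.5 kg; origin at the centre of the underside
- spanner: bystander: loose steel spanner 190 mm long (along its x), 8 mm thick, lying on the bench; origin at its middle on the underside
- coupler: bystander: loose brass coupler standing on end, 36 mm diameter, 60 mm high; origin at the centre of the underside
Not all that is in view belongs to the job. There is more than one size of the cover; the job needs the smallest.

How it is judged (in metres and radians):
On the way, in this order (a step that is already met when the one before it is completed fails the run):
1. the cover lies in the battery bay, pressed level and flush (within 1.8 mm of its ledge), and is let go (horizontal distance between cover and bay below 0.006 m and z of cover in the frame of bay between -0.002 and 0.0018 m and angle between cover's own z axis and vertical below 0.04 rad and contact force between the fingers and cover below 0.2 N), for 0.2 s.
2. the screen stands at 70 degrees (within 6) and is let go (value of joint screen between 1.117 and 1.327 rad and contact force between each of the arm, the fingers and screen below 0.2 N and velocity of joint screen below 0.05 rad/s), for 0.2 s.
3. the start key is pressed down by at least 4 mm of its 6 mm, with the screen still at 70 degrees (within 6) and the cover flush (value of joint start_key above 0.004 m and value of joint screen between 1.117 and 1.327 rad and horizontal distance between cover and bay below 0.006 m and z of cover in the frame of bay between -0.002 and 0.0018 m and angle between cover's own z axis and vertical below 0.04 rad), for 0.05 s.
At the end, for the whole second after the job is handed in: The cover lies in the battery bay within 6 mm of its centre, within 1.8 mm of its ledge and level within 2 degrees; the screen stands at 70 degrees, give or take 6; the start key has come back up; all is at rest (horizontal distance between cover and bay below 0.006 m and z of cover in the frame of bay between -0.002 and 0.0018 m and angle between cover's own z axis and vertical below 0.04 rad and value of joint screen between 1.117 and 1.327 rad and value of joint start_key below 0.0015 m and linear speed of cover below 0.02 m/s and velocity of joint screen below 0.05 rad/s); the robot touches nothing.
It fails at once if the valve block is shifted by more than 20 mm (distance of valve_block from where it was at the start of the episode above 0.02 m).
It fails at once if the spanner is shifted by more than 20 mm (distance of spanner from where it was at the start of the episode above 0.02 m).
It fails at once if the brass coupler is shifted by more than 20 mm (distance of coupler from where it was at the start of the episode above 0.02 m).
It fails at once if the coupler is tipped over (angle between coupler's own z axis and vertical above 0.5 rad).
It also fails if it takes over 67 s, if anything falls off the work surface, if the arm or the gripper's body presses on something with over 40 N, if the wrist force passes 120 N, or if a joint passes its speed limit or range.

## Working session

There is one attempt and no reset: what is moved stays moved. The work goes in short steps, Python scripts to look and compute and a tool call to move; the robot and the scene stay as the last step left them, time stands still between calls to the robot, and variables do not carry over. Pictures are saved under pics/ and viewed, at most 10 in all, crops included, and the job is handed in when it is done.

Besides the shell and the picture viewer there is one more tool, called after ">>>" as name(argument=value, ...) on one line, values as JSON. step_arm: Moves the arm, as the interface text tells. Its arguments: {"type":"object","properties":{"plan":{"type":"array","items":{"type":"number"}},"hand":{"type":"number"},"newtons":{"type":"number"}},"required":["plan"]}

```bash
mkdir -p pics
cat > h.py <<'E'
import numpy as np, cv2
from workcell import sensors, viewer, env
def cam(f):
    a=np.array(f["attitude"],float)
    from scipy.spatial.transform import Rotation as R
    if a.shape==(3,3): M=a
    elif a.size==3: M=R.from_euler('xyz',a,degrees=True).as_matrix()
    else: M=R.from_quat(a).as_matrix()
    return M,np.array(f["position"],float)
def ray(f,px):
    M,p=cam(f)
    K=np.array([[f["fx"],0,f["cx"]],[0,f["fy"],f["cy"]],[0,0,1.]])
    u=cv2.undistortPoints(np.array([[px]],float),K,np.array([f["k1"],0,0,0.]))[0,0]
    # radius convention same as OpenCV: distorted = u*(1+k1 r^2)
    return p,M@np.array([u[0],u[1],1.])
def atz(f,px,z):
    p,d=ray(f,px); return p+d*(z-p[2])/d[2]
def proj(f,P):
    M,p=cam(f); c=M.T@(np.array(P,float)-p); x=c[:2]/c[2]; s=1+f["k1"]*(x@x)
    return np.array([f["cx"]+f["fx"]*x[0]*s,f["cy"]+f["fy"]*x[1]*s])
def tri(obs):
    A=np.zeros((3,3));b=np.zeros(3)
    for f,px in obs:
        p,d=ray(f,px);d/=np.linalg.norm(d);Q=np.eye(3)-np.outer(d,d);A+=Q;b+=Q@p
    return np.linalg.solve(A,b)
def save(f,n): cv2.imwrite("pics/"+n,f["img"][:,:,::-1])
E
python3 - <<'E'
from h import *
np.set_printoptions(precision=1,suppress=True)
F={n:viewer.grab_frame(n) for n in("top","side")}
both=np.hstack([F["top"]["img"],F["side"]["img"]])
for n,f in F.items():
    save(f,n+"0.png"); print(n,{k:v for k,v in f.items() if k!="img"})
    for o in ["recorder","bay","cover","screen_hinge","screen_handle","start_key_top","valve_block","spanner","coupler"]:
        print(o,[(np.round(d["location"],1).tolist(),round(d["score"],2),atz(f,d["location"],{"bay":54,"screen_hinge":61,"screen_handle":70}.get(o,0))) for d in viewer.pinpoint(o,f)[:4]])
print(sensors.state())
E
```

```text
top {'fx': 441.656943579727, 'fy': 441.656943579727, 'cx': 249.74411869564042, 'cy': 192.78030450335172, 'k1': -0.09003222972589799, 'position': array([ 171.4,    8.1, 1630.1]), 'attitude': array([-168. ,    0. ,  -88.7]), 'shot': 1}
recorder [([223.3, 170.1], 0.84, array([603.2, 119.3,   0. ]))]
bay [([253.6, 168.9], 0.56, array([596. ,   3.9,  54. ]))]
cover [([321.3, 252.8], 0.71, array([ 297. , -251.9,    0. ])), ([376.4, 207.4], 0.64, array([ 471.2, -462.8,    0. ])), ([338.7, 206.2], 0.61, array([ 472.8, -319.3,    0. ]))]
screen_hinge [([209.6, 139.8], 0.69, array([703. , 170.5,  61. ]))]
screen_handle [([202.3, 190.9], 0.96, array([505.3, 187.9,  70. ]))]
start_key_top [([216.9, 179.0], 0.48, array([567.8, 142.4,   0. ]))]
valve_block [([131.6, 177.1], 0.97, array([568.4, 469.9,   0. ])), ([152.3, 205.9], 0.7, array([458.4, 382.3,   0. ]))]
spanner [([341.2, 152.1], 0.47, array([ 685.5, -333.5,    0. ]))]
coupler []
side {'fx': 362.23769968145893, 'fy': 362.23769968145893, 'cx': 259.1748032523817, 'cy': 190.88675687203082, 'k1': -0.004623233971106675, 'position': array([ 82. 
[... 582 characters left out ...]
[228.4, 214.0], 0.4, array([590.4,  64.1,   0. ]))]
valve_block [([149.6, 305.4], 0.78, array([565.6, 456.3,   0. ]))]
spanner [([258.3, 156.8], 0.59, array([ 687.1, -325.1,    0. ])), ([151.5, 307.1], 0.48, array([558.4, 458. ,  -0. ]))]
coupler [([203.8, 299.2], 0.64, array([464. , 381.6,   0. ]))]
{'time_s': 1.0, 'qpos': array([-66.9,  18.3,  89.6,   0. ,  72. ,  -1.1]), 'qvel': array([ 0.1, -0. , -0. ,  0.1,  0. ,  0. ]), 'effort': array([  0. , -41.2, -23.2,   0.1,   0. ,   0. ]), 'ee_pos': array([ 235.9, -524.4,  228. ]), 'ee_rot': array([180. ,  -0. ,  24.2]), 'force': array([-0.7, -0.3, -0.3]), 'torque': array([-0., -0., -0.]), 'gripper_force': 0.0, 'gripper_width': 91.3055098492395}
```

Run:
```python
from h import *
t=cv2.imread("pics/top0.png")
cv2.imwrite("pics/a.png",cv2.resize(t[90:300,100:400],None,fx=2.66,fy=2.66,interpolation=cv2.INTER_CUBIC))
s=cv2.imread("pics/side0.png")
cv2.imwrite("pics/b.png",cv2.resize(s[110:330,110:400],None,fx=2.7,fy=2.7,interpolation=cv2.INTER_CUBIC))
```

```text
(no output)
```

View pics/a.png

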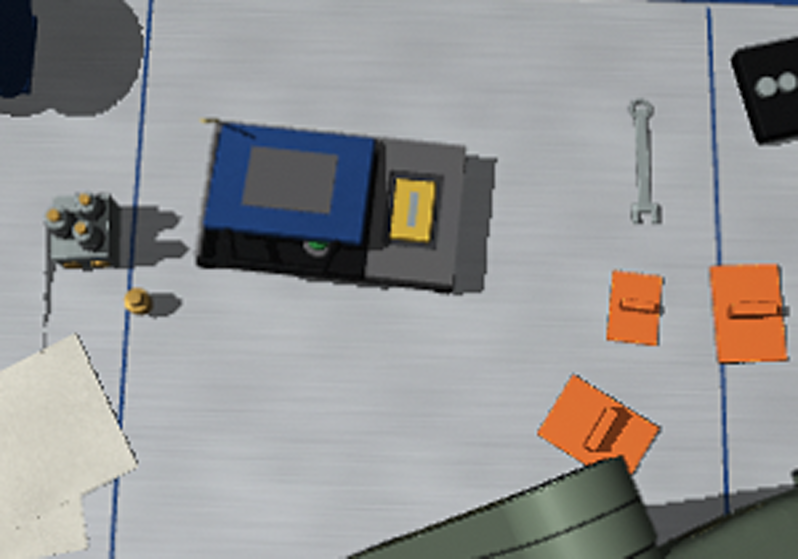

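View pics/b.png

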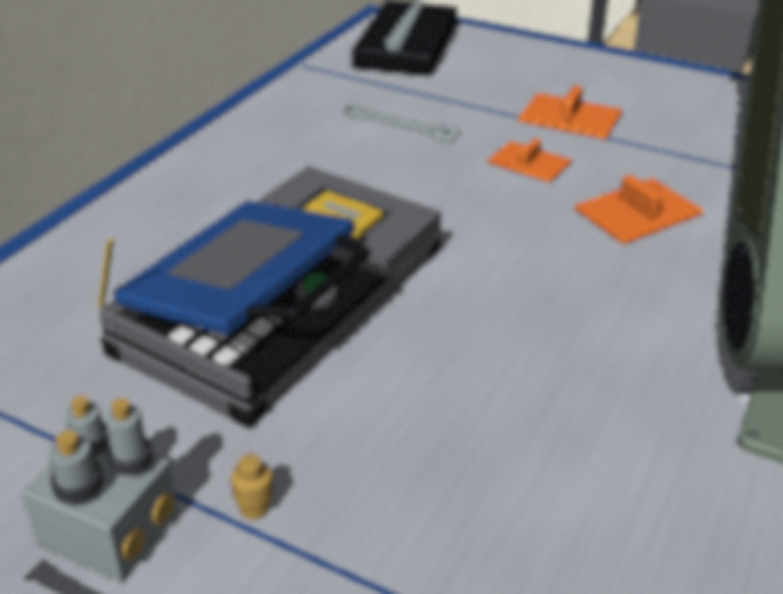

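```bash
cat > fit.py <<'E'
from h import *
from scipy.optimize import minimize
def box(x0,x1,y0,y1,z0,z1): return np.array([[x,y,z] for x in(x0,x1) for y in(y0,y1) for z in(z0,z1)],float)
def rz(a): c,s=np.cos(a),np.sin(a); return np.array([[c,-s,0],[s,c,0],[0,0,1.]])
def ry(a): c,s=np.cos(a),np.sin(a); return np.array([[c,0,s],[0,1,0],[-s,0,c]])
S=8
def render(f,parts,roi):
    m=np.zeros(((roi[3]-roi[1])*S,(roi[2]-roi[0])*S),np.uint8)
    for P in parts:
        q=(np.array([proj(f,p) for p in P])-roi[:2]+.5)*S
        cv2.fillConvexPoly(m,cv2.convexHull(np.round(q).astype(np.int32)),255)
    return cv2.resize(m,None,fx=1/S,fy=1/S,interpolation=cv2.INTER_AREA)/255.
def hsv(f): return cv2.cvtColor(f["img"],cv2.COLOR_RGB2HSV)
def mask(f,lo,hi,roi): return cv2.inRange(hsv(f),lo,hi)[roi[1]:roi[3],roi[0]:roi[2]]
ORANGE=((4,120,60),(16,255,255)); BLUE=((100,140,40),(125,255,255)); YEL=((20,130,100),(32,255,255))
def comp(m,px):  # component nearest px
    n,l=cv2.connectedComponents(m); ys,xs=np.nonzero(l); i=np.argmin((xs-px[0])**2+(ys-px[1])**2)
    return (l==l[ys[i],xs[i]]).astype(np.uint8)
def hull(m):
    c=np.argwhere(m)[:,::-1].astype(np.int32); o=np.zeros_like(m); cv2.fillConvexPoly(o,cv2.convexHull(c),1); return o
def coverparts(p,k=1.): # x,y,z,yaw
    T=lambda B:B@rz(p[3]).T+np.array(p[:3])
    return [T(box(-50,50,-35,35,0,6)),T(box(-6,6,-22.5,22.5,6,30))]
def solve(cost,x0,st):
    x0=np.array(x0,float)
    for _ in range(3):
        r=minimize(cost,x0,method="Nelder-Mead",options=dict(initial_simplex=np.vstack([x0]+[x0+np.eye(len(x0))[i]*st[i] for i in range(len(x0))]),maxiter=300,xatol=.02,fatol=.02)); x0=r.x
    return r.x,r.fun
E
cat > m1.py <<'E'
from fit import *
np.set_printoptions(precision=3,suppress=True)
F={n:viewer.grab_frame(n) for n in("top","side")}
cp={"top":(338.7,206.2),"side":(308.2,167.1)}
C={}
for n,f in F.items():
    u,v=cp[n]; roi=(int(u)-40,int(v)-35,int(u)+40,int(v)+35); C[n]=(f,roi,comp(mask(f,*ORANGE,roi),(40,35)))
    print(n,C[n][2].sum())
for use in(("top",),("side",),("top","side")):
    cost=lambda x:sum(((render(C[n][0],coverparts([x[0],x[1],0,x[2]]),C[n][1])-C[n][2])**2).sum() for n in use)
    print("cover",use,*min((solve(cost,[474,-330,a],[10,10,.15]) for a in(-.1,.1)),key=lambda r:r[1]))
R={}
cb={"top":(209,157),"side":(196,206)}; cy={"top":(254,168),"side":(237,189)}
for n,f in F.items():
    u,v=cb[n]; r1=(u-70,v-60,u+70,v+60); mb=hull(comp(mask(f,*BLUE,r1),(70,60)))
    u,v=cy[n]; r2=(u-35,v-30,u+35,v+30); my=hull(comp(mask(f,*YEL,r2),(35,30)))
    print(n,mb.sum(),my.sum()); R[n]=(f,r1,mb,r2,my)
def rec(x):
    T=lambda B:B@rz(x[2]).T+np.array([x[0],x[1],0])
    sc=T(box(-160,0,-107.5,107.5,0,18)@ry(x[3]).T+[90,55,61])
    b=T(box(-42,42,-142,-88,x[4],x[4]))
    return sc,b
for use in(("top",),("side",),("top","side")):
    def cost(x):
        s,b=rec(x); c=0
        for n in use:
            f,r1,mb,r2,my=R[n]; c+=((render(f,[s],r1)-mb)**2).sum()+2*((render(f,[b],r2)-my)**2).sum()
        return c+10*max(0,x[4]-62)**2+10*max(0,59-x[4])**2
    print("rec",use,*solve(cost,[606,119,-.06,.15,61],[10,10,.1,.1,1]))
E
python3 m1.py
```

```text
top 491
side 250
cover ('top',) [ 475.452 -316.02    -0.111] 8.282599000384467
cover ('side',) [ 478.285 -317.945   -0.052] 33.43400230680507
cover ('top', 'side') [ 475.389 -315.944   -0.11 ] 46.00050749711649
top 2425 364
side 2320 271
rec ('top',) [604.218 114.188  -0.081   0.243  61.547] 75.00452133794694
rec ('side',) [602.219 117.196  -0.086   0.221  62.345] 193.753887220044
rec ('top', 'side') [604.49  114.532  -0.077   0.21   61.737] 319.6421991541715
```

```bash
cat > plan.py <<'E'
import sys,json
from h import *
from scipy.spatial.transform import Rotation as R
def plan(targets,start=None):
    """targets: list of (xyz, rpy deg, nrows)"""
    s=sensors.state(); p,r=(np.array(s["ee_pos"]),R.from_euler('xyz',s["ee_rot"],degrees=True)) if start is None else start
    rows=[]
    for t,e,n in targets:
        t=np.array(t,float); e=R.from_euler('xyz',e,degrees=True); p0=p.copy(); r0=r; w=(r0.inv()*e).as_rotvec()
        for i in range(1,n+1):
            a=i/n; pt=p0+a*(t-p0); rt=r0*R.from_rotvec(a*w)
            d=np.round(r.inv().apply(pt-p)/10,2); v=np.round((r.inv()*rt).as_rotvec(),3)
            assert np.linalg.norm(d)<=4.17 and np.linalg.norm(v)<=.125,(d,v)
            rows.append(np.r_[d,v]); p=p+r.apply(d*10); r=r*R.from_rotvec(v)
    for i in range(0,len(rows),5): print(json.dumps([float(x)+0 for x in np.concatenate(rows[i:i+5])]).replace(" ","").replace("-0.0,","0,").replace("0.0,","0,"))
    print("end",p.round(2),r.as_euler('xyz',degrees=True).round(2)); return p,r
E
python3 - <<'E'
from plan import *
e=[180,0,83.6]
plan([([475.5,-316,150],e,10),([475.5,-316,23.5],e,5)])
E
```

```text
[3.04,-0.92,0.78,0,0,-0.104,3.12,-0.59,0.78,0,0,-0.103,3.16,-0.28,0.78,0,0,-0.104,3.18,0.06,0.78,0,0,-0.104,3.15,0.39,0.78,0,0,-0.103]
[3.09,0.7,0.78,0,0,-0.104,3.01,1.03,0.78,0,0,-0.103,2.88,1.33,0.78,0,0,-0.104,2.73,1.62,0.78,0,0,-0.104,2.55,1.9,0.78,0,0,-0.103]
[0,0,2.53,0,0,0,0,0,2.53,0,0,0,0,0,2.53,0,0,0,0,0,2.53,0,0,0,0,-0.01,2.53,0,0,0.0]
end [ 475.45 -315.99   23.47] [180.     0.    83.58]
```

>>> step_arm(plan=[3.04,-0.92,0.78,0,0,-0.104,3.12,-0.59,0.78,0,0,-0.103,3.16,-0.28,0.78,0,0,-0.104,3.18,0.06,0.78,0,0,-0.104,3.15,0.39,0.78,0,0,-0.103], hand=6, newtons=30)

```text
time_s: 1.52
ee_pos: [356.7, -419.2, 188.8]
ee_rot: [180.0, 0.0, 54.2]
force: [0.5, -0.4, -0.0]
gripper_width: 61.4
gripper_force: 0.0
```

>>> step_arm(plan=[3.09,0.7,0.78,0,0,-0.104,3.01,1.03,0.78,0,0,-0.103,2.88,1.33,0.78,0,0,-0.104,2.73,1.62,0.78,0,0,-0.104,2.55,1.9,0.78,0,0,-0.103])

```text
time_s: 1.93
ee_pos: [476.6, -314.9, 149.7]
ee_rot: [180.0, 0.0, 83.9]
force: [-0.0, 0.1, -0.2]
gripper_width: 60.1
gripper_force: 0.0
```

>>> step_arm(plan=[0,0,2.53,0,0,0,0,0,2.53,0,0,0,0,0,2.53,0,0,0,0,0,2.53,0,0,0,0,0,2.53,0,0,0])

```text
time_s: 2.35
ee_pos: [475.8, -315.9, 22.5]
ee_rot: [180.0, 0.0, 83.6]
force: [-0.8, 0.2, 0.9]
gripper_width: 60.5
gripper_force: 0.0
```

>>> step_arm(plan=[0,0,0,0,0,0,0,0,0,0,0,0])

```text
time_s: 2.52
ee_pos: [475.6, -316.0, 23.0]
ee_rot: [-180.0, -0.0, 83.6]
force: [0.3, -0.3, 0.5]
gripper_width: 60.1
gripper_force: 0.0
```

>>> step_arm(plan=[0,0,0,0,0,0,0,0,0,0,0,0,0,0,0,0,0,0,0,0,0,0,0,0,0,0,0,0,0,0], hand=0)

```text
time_s: 2.93
ee_pos: [475.6, -316.0, 23.7]
ee_rot: [180.0, 0.0, 83.6]
force: [0.2, 0.5, 0.6]
gripper_width: 29.1
gripper_force: 0.0
```

>>> step_arm(plan=[0,0,0,0,0,0,0,0,0,0,0,0,0,0,0,0,0,0,0,0,-1,0,0,0,0,0,-3,0,0,0])

```text
time_s: 3.35
ee_pos: [472.9, -314.2, 60.5]
ee_rot: [-179.5, -0.3, 83.6]
force: [-0.1, 0.1, -1.5]
gripper_width: 11.7
gripper_force: 30.0
```

>>> step_arm(plan=[0,0,-3,0,0,0,0,0,-3,0,0,0,0,0,-3,0,0,0,0,0,0,0,0,0])

```text
time_s: 3.68
ee_pos: [478.6, -318.0, 160.5]
ee_rot: [179.4, 0.4, 83.6]
force: [1.2, -1.0, 0.5]
gripper_width: 12.0
gripper_force: 30.0
```

Run:
```python
from plan import *
e=[180,0,85.6]
plan([([595.6,-0.1,152],e,12)])
```

```text
[2.74,0.67,0.06,0.001,0.001,-0.003,2.74,0.68,0.07,0.001,0,-0.003,2.74,0.69,0.06,0.001,0.001,-0.003,2.74,0.7,0.07,0.001,0,-0.003,2.73,0.7,0.06,0.001,0.001,-0.003]
[2.73,0.72,0.07,0.001,0,-0.003,2.73,0.72,0.06,0.001,0.001,-0.003,2.73,0.73,0.07,0,0,-0.002,2.73,0.74,0.07,0.001,0.001,-0.003,2.72,0.74,0.07,0.001,0,-0.003]
[2.72,0.75,0.07,0.001,0.001,-0.003,2.72,0.76,0.07,0.001,0,-0.003]
end [ 5.9556e+02 -1.0000e-01  1.5199e+02] [1.7999e+02 2.0000e-02 8.5590e+01]
```

Run:
```python
from plan import *
st=(np.array([475.45,-316,153.47]),R.from_euler('xyz',[180,0,83.58],degrees=True))
print(sensors.state()["ee_pos"])
plan([([595.6,-0.1,125],[180,0,85.6],10)],st)
```

```text
[ 478.55143578 -318.04924411  160.54246789]
[3.27,0.84,0.28,0,0,-0.004,3.27,0.85,0.29,0,0,-0.003,3.27,0.87,0.28,0,0,-0.004,3.27,0.87,0.29,0,0,-0.003,3.26,0.89,0.28,0,0,-0.004]
[3.25,0.9,0.29,0,0,-0.003,3.26,0.91,0.28,0,0,-0.004,3.25,0.92,0.29,0,0,-0.003,3.25,0.93,0.28,0,0,-0.004,3.24,0.95,0.29,0,0,-0.003]
end [ 5.9560e+02 -1.5000e-01  1.2497e+02] [180.     0.    85.59]
```

>>> step_arm(plan=[3.27,0.84,0.28,0,0,-0.004,3.27,0.85,0.29,0,0,-0.003,3.27,0.87,0.28,0,0,-0.004,3.27,0.87,0.29,0,0,-0.003,3.26,0.89,0.28,0,0,-0.004])

```text
time_s: 4.1
ee_pos: [535.5, -156.5, 139.2]
ee_rot: [-180.0, 0.0, 84.6]
force: [-0.2, 0.2, -0.3]
gripper_width: 11.8
gripper_force: 30.0
```

>>> step_arm(plan=[3.25,0.9,0.29,0,0,-0.003,3.26,0.91,0.28,0,0,-0.004,3.25,0.92,0.29,0,0,-0.003,3.25,0.93,0.28,0,0,-0.004,3.24,0.95,0.29,0,0,-0.003])

```text
time_s: 4.52
ee_pos: [595.7, 1.5, 124.8]
ee_rot: [-180.0, 0.0, 85.6]
force: [0.5, -0.1, -1.4]
gripper_width: 11.9
gripper_force: 30.0
```

>>> step_arm(plan=[0,0,0,0,0,0,0,0,0,0,0,0,0,0,0,0,0,0])

```text
time_s: 4.77
ee_pos: [595.2, -0.3, 124.8]
ee_rot: [-179.9, 0.0, 85.6]
force: [0.8, 0.5, -1.3]
gripper_width: 11.9
gripper_force: 30.0
```

Run:
```python
from h import *
print(sensors.state()["ee_pos"],sensors.state()["ee_rot"])
I=[]
for n,(u,v) in (("top",(253,170)),("side",(237,185))):
    f=viewer.grab_frame(n); save(f,n+"1.png"); I.append(cv2.resize(f["img"][v-65:v+65,u-45:u+45],None,fx=4.4,fy=4.4,interpolation=cv2.INTER_CUBIC))
cv2.imwrite("pics/c.png",np.hstack(I)[:,:,::-1])
```

```text
[ 5.95186064e+02 -3.31581275e-01  1.24759658e+02] [-1.79946947e+02  3.78360734e-02  8.56250458e+01]
```

View pics/c.png

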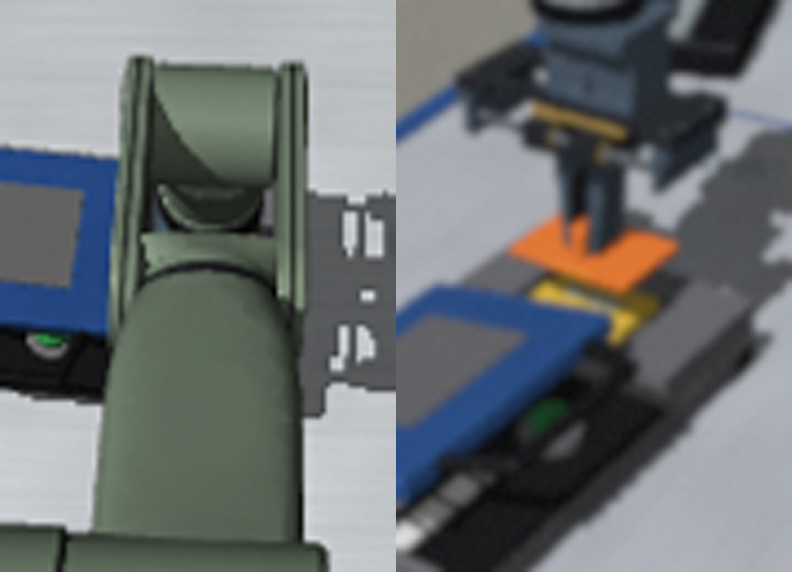

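```bash
cat > m2.py <<'E'
from fit import *
np.set_printoptions(precision=2,suppress=True)
F={n:viewer.grab_frame(n) for n in("top","side")}
for n,(u,v) in (("top",(254,168)),("side",(237,189))):
    g=dict(F[n]); g["img"]=cv2.imread(f"pics/{n}0.png")[:,:,::-1].copy()
    roi=(u-35,v-30,u+35,v+30); my=hull(comp(mask(g,*YEL,roi),(35,30)))
    for zz in(60.5,61.7):
        cost=lambda x:((render(g,[box(-42,42,-27,27,zz,zz)@rz(x[2]).T+[x[0],x[1],0]],roi)-my)**2).sum()
        print(n,"battery",zz,*solve(cost,[596,0,-.08],[8,8,.1]))
    if n=="top":
        h=hsv(g)[roi[1]:roi[3],roi[0]:roi[2]]
        for r in range(4,46,2): print(h[r,18:54:2,2])
f=F["side"]; s=sensors.state()["ee_pos"]; z=s[2]-23.5
pc=proj(f,[s[0],s[1],z]); u,v=pc.astype(int); roi=(u-45,v-40,u+45,v+40); m=mask(f,*ORANGE,roi); m=hull(comp(m,(45,45)))
print(m.sum())
cost=lambda x:((render(f,[box(-50,50,-35,35,0,6)@rz(x[2]).T+[x[0],x[1],z]],roi)-m)**2).sum()
print("held",s,*solve(cost,[s[0],s[1],-.08],[8,8,.1]))
E
python3 m2.py
```

```text
top battery 60.5 [596.33  -0.49  -0.09] 23.227635524798156
top battery 61.7 [596.51  -0.39  -0.09] 22.660438292964244
[108 108  63  93 103 115 124 137 139 154 169 182 185 186 186 186 184 184]
[114 117  38  39  87  92  91  91  90  89  89  88  94  96 104 116 129 139]
[113 103  26  39  84  92  91  91  91  91  92  91  91  92  91  90  91  91]
[114  85   8  39  84  92  91  91  91  93  91  92  92  92  91  91  91  91]
[115  72   5  39  85  92  92  92  91  92  92  91  91  92  91  91  91  92]
[114  55   6  43  85  93  93  92  93  93  93  92  92  92  92  92  90  91]
[114  38  13  42  88  46  61  59  68  83  92  96  96  94  93  92  91  90]
[119  27  20  42  90  44  59  59  59  56  55  53  50  57  55  88  92  91]
[120  16  29  42  76  51 199 198 190 183 192 195 130  70  56  90  93  91]
[109   9  37  42  74  50 191 205 204 205 204 203 206 104  56  91  91  92]
[ 90   8  38  43  43  51 199 204 205 158 186 202 204 102  55  91  92  92]
[ 78   6  38  42  41  47 201 204 199 152 179 202 206  89  56  93  92  92]
[ 61   7  41  43  28  44 210 204 195 150 193 203 208  54  63  94  93  93]
[ 50   8  42  43  28  52 208 204 183 150 196 203 210  26  68  94  94  93]
[ 31  10  44  44  28  76 207 203 171 151 197 202 221  22  80  94  93  94]
[ 22  20  43  43  27 154 206 204 157 153 202 203 216  23  85  93  94  93]
[ 13  26  43  45  25 191 204 205 151 158 205 203 170  52  89  93  94  93]
[  9  35  43  39  26 190 205 204 204 202 203 204 128  54  88  93  93  94]
[  6  39  42  36  24 204 216 215 211 207 204 205 113  51  91  93  93  92]
[  8  39  42  33  26  46  49  59  78  97 130 122  72  55  93  93  93  91]
[ 8 41 43 40 34 88 73 70 67 64 58 56 57 56 94 94 93 87]
side battery 60.5 [594.96  -0.26  -0.23] 32.72518262206843
side battery 61.7 [595.25   0.82  -0.21] 31.563752402921956
454
held [595.35  -1.33 125.13] [594.2   -0.09  -0.08] 27.356447520184545
```

>>> step_arm(plan=[0,0.1,1,0,0,0,0,0,1,0,0,0,0,0,1,0,0,0,0,0,0.5,0,0,0,0,0,0,0,0,0])

```text
time_s: 5.38
ee_pos: [595.3, -0.3, 87.7]
ee_rot: [-179.8, 0.0, 85.6]
force: [0.0, 0.6, -0.9]
gripper_width: 11.8
gripper_force: 30.0
```

>>> step_arm(plan=[0,0,0.2,0,0,0,0,0,0.2,0,0,0,0,0,0.1,0,0,0,0,0,0.1,0,0,0,0,0,0,0,0,0])

```text
time_s: 5.8
ee_pos: [596.9, -0.2, 84.6]
ee_rot: [180.0, 0.0, 85.6]
force: [-0.3, 0.0, 4.0]
gripper_width: 11.8
gripper_force: 30.0
```

>>> step_arm(plan=[0,0,0.1,0,0,0,0,0,0.1,0,0,0,0,0,0.1,0,0,0,0,0,0,0,0,0])

```text
time_s: 6.13
ee_pos: [596.9, -0.2, 81.9]
ee_rot: [179.9, 0.0, 85.6]
force: [-1.3, 0.4, 5.3]
gripper_width: 11.9
gripper_force: 30.0
```

>>> step_arm(plan=[0,0,0.1,0,0,0,0,0,0.1,0,0,0,0,0,0,0,0,0])

```text
time_s: 6.38
ee_pos: [596.9, -0.2, 79.9]
ee_rot: [179.9, -0.0, 85.6]
force: [-2.0, -0.6, 4.6]
gripper_width: 11.8
gripper_force: 30.0
```

>>> step_arm(plan=[0,0,0.1,0,0,0,0,0,0.1,0,0,0,0,0,0,0,0,0])

```text
time_s: 6.63
ee_pos: [596.9, -0.2, 77.9]
ee_rot: [179.9, -0.0, 85.6]
force: [-0.4, 1.1, 4.9]
gripper_width: 12.0
gripper_force: 30.0
```

>>> step_arm(plan=[0,0,0.1,0,0,0,0,0,0,0,0,0])

```text
time_s: 6.8
ee_pos: [596.9, -0.2, 77.5]
ee_rot: [179.9, -0.0, 85.6]
force: [-2.2, -0.1, 8.7]
gripper_width: 11.8
gripper_force: 30.0
```

>>> step_arm(plan=[0,0,0.1,0,0,0,0,0,0.1,0,0,0,0,0,0,0,0,0])

```text
time_s: 7.05
ee_pos: [596.9, -0.2, 77.5]
ee_rot: [179.9, -0.0, 85.6]
force: [-6.5, 0.2, 20.0]
gripper_width: 11.9
gripper_force: 30.0
```

>>> step_arm(plan=[0,0,0,0,0,0,0,0,-0.1,0,0,0,0,0,-0.1,0,0,0,0,0,0,0,0,0], hand=4)

```text
time_s: 7.38
ee_pos: [596.8, -0.2, 75.8]
ee_rot: [180.0, 0.0, 85.6]
force: [0.4, 0.1, -0.7]
gripper_width: 35.8
gripper_force: 0.0
```

>>> step_arm(plan=[0,0,-1.5,0,0,0,0,0,-1.5,0,0,0,0,0,-1,0,0,0,0,0,0,0,0,0,0,0,0,0,0,0], hand=4)

```text
time_s: 7.8
ee_pos: [596.9, -0.2, 116.1]
ee_rot: [180.0, 0.0, 85.6]
force: [-0.0, 0.6, -0.1]
gripper_width: 40.3
gripper_force: 0.0
```

>>> step_arm(plan=[0,0,0,0,0,0,0,0,0,0,0,0,0,0,0,0,0,0,0,0,0,0,0,0,0,0,0,0,0,0], hand=0)

```text
time_s: 8.22
ee_pos: [596.5, -0.2, 115.5]
ee_rot: [-180.0, 0.0, 85.6]
force: [0.1, -0.6, 0.2]
gripper_width: 9.6
gripper_force: 0.0
```

>>> step_arm(plan=[0,0,0.5,0,0,0,0,0,0.5,0,0,0,0,0,0.4,0,0,0,0,0,0.2,0,0,0,0,0,0,0,0,0])

```text
time_s: 8.63
ee_pos: [596.1, -0.2, 99.0]
ee_rot: [-179.9, 0.0, 85.6]
force: [-0.4, 0.9, -0.5]
gripper_width: 0.6
gripper_force: 0.0
```

>>> step_arm(plan=[0,0,0.1,0,0,0,0,0,0.1,0,0,0,0,0,0.1,0,0,0,0,0,0,0,0,0])

```text
time_s: 8.97
ee_pos: [596.9, -0.2, 98.3]
ee_rot: [179.9, 0.0, 85.6]
force: [-1.4, -0.5, 6.7]
gripper_width: 0.4
gripper_force: 3.1
```

>>> step_arm(plan=[0,0,-1,0,0,0,0,0,-3,0,0,0,0,0,-4,0,0,0,0,0,-4,0,0,0])

```text
time_s: 9.3
ee_pos: [596.1, -0.2, 218.2]
ee_rot: [-179.9, 0.0, 85.6]
force: [0.7, 0.2, 0.8]
gripper_width: 0.6
gripper_force: 0.0
```

>>> step_arm(plan=[-3,0,-3,0,0,0,-4,0,0,0,0,0,-4,0,0,0,0,0,-4,0,0,0,0,0,-4,0,0,0,0,0])

```text
time_s: 9.72
ee_pos: [581.8, -190.7, 247.6]
ee_rot: [179.9, 0.0, 85.6]
force: [0.4, 0.4, -0.8]
gripper_width: 0.2
gripper_force: 0.0
```

Run:
```python
from fit import *
np.set_printoptions(precision=2,suppress=True)
print(sensors.state()["ee_pos"])
F={n:viewer.grab_frame(n) for n in("top","side")}
for n,f in F.items():
    pc=proj(f,[596,0,60]); u,v=pc.astype(int); roi=(u-35,v-30,u+35,v+30); m=comp(mask(f,*ORANGE,roi),(35,30))
    for z in (54,56):
        cost=lambda x:((render(f,coverparts([x[0],x[1],z,x[2]]),roi)-m)**2).sum()
        print(n,z,m.sum(),*solve(cost,[596,0,-.08],[6,6,.1]))
I=[cv2.resize(f["img"][v-60:v+60,u-75:u+75],None,fx=2.6,fy=2.6,interpolation=cv2.INTER_CUBIC) for f,(u,v) in((F["top"],(225,170)),(F["side"],(215,200)))]
cv2.imwrite("pics/d.png",np.hstack(I)[:,:,::-1])
for o in("screen_handle","screen_hinge"):
    for n,f in F.items(): print(o,n,[(d["location"],d["score"]) for d in viewer.pinpoint(o,f)[:2]])
```

```text
[ 581.85 -190.73  247.58]
top 54 532 [596.17  -0.59  -0.08] 11.642199154171472
top 56 532 [595.64  -0.13  -0.08] 11.419392541330257
side 54 302 [598.98  -4.53  -0.08] 130.4329873125721
side 56 302 [597.38  -3.05  -0.09] 132.6500115340254
screen_handle top [([205.4, 187.4], 0.72), ([152.2, 202.0], 0.45)]
screen_handle side [([230.5, 214.3], 0.58)]
screen_hinge top [([208.4, 136.6], 0.63)]
screen_hinge side [([181.2, 202.5], 0.92)]
```

View pics/d.png

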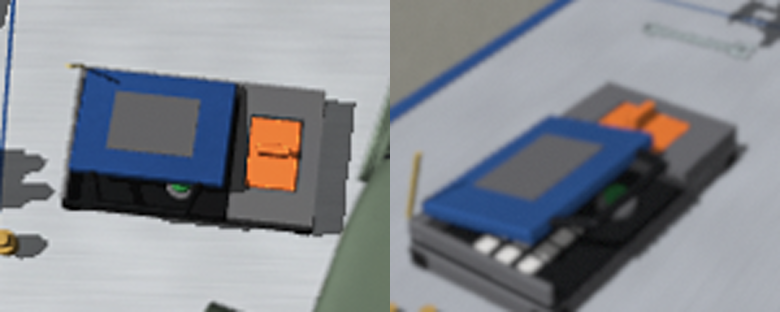

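```bash
cat > ov.py <<'E'
from fit import *
np.set_printoptions(precision=1,suppress=True)
F={n:viewer.grab_frame(n) for n in("top","side")}
pp=[(F[n],viewer.pinpoint("screen_handle",F[n])[0]["location"]) for n in F]
print("tri",tri(pp),[atz(f,p,110) for f,p in pp])
def hp(th,y):
    l=np.array([[-205,y,9.]])@ry(th).T+[90,55,61]
    return (l@rz(-.08).T+[604.3,114.5,0])[0]
I=[]
for n,(u,v) in (("top",(203,180)),("side",(222,212))):
    f=F[n]; s=7; g=cv2.convertScaleAbs(f["img"][v-35:v+35,u-50:u+50],alpha=2.2); g=cv2.resize(g,None,fx=s*.55*2/2,fy=s*.55,interpolation=cv2.INTER_CUBIC); k=s*.55
    h=g.copy()
    for th,c in((.1,(255,0,0)),(.2,(255,255,0)),(.3,(255,0,255))):
        a,b=[tuple(np.round((proj(f,hp(th,y))-[u-50-.5,v-35-.5])*k).astype(int).tolist()) for y in(-60,60)]
        cv2.line(h,a,b,c,1)
    print(n,hp(.2,0)); I.append(np.vstack([g,h]))
cv2.imwrite("pics/e.png",np.hstack(I)[:,:,::-1])
E
python3 ov.py
```

```text
tri [508.  190.9 108.4] [array([508.9, 191.2, 110. ]), array([505.6, 192.5, 110. ])]
top [499.9 178.  110.5]
side [499.9 178.  110.5]
```

View pics/e.png

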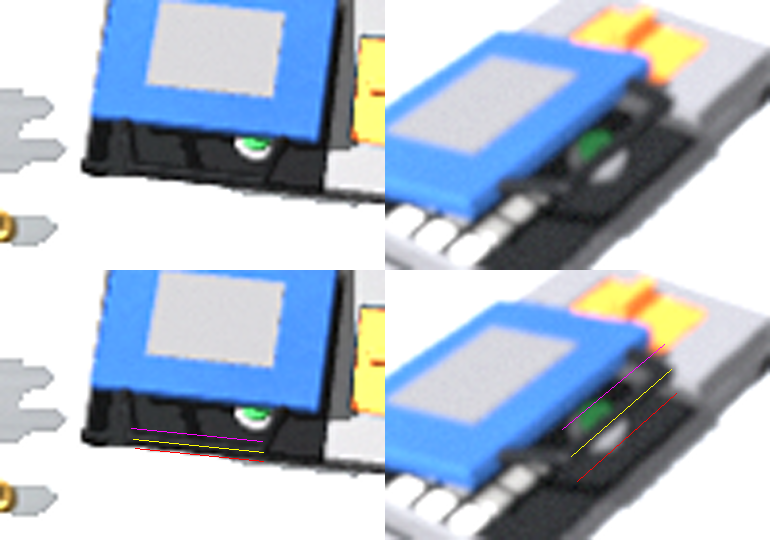

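```bash
cat > m3.py <<'E'
from fit import *
np.set_printoptions(precision=3,suppress=True)
F={n:viewer.grab_frame(n) for n in("top","side")}
cb={"top":(209,157),"side":(196,206)}; D={}
for n,f in F.items():
    u,v=cb[n]; r=(u-70,v-60,u+70,v+60); m=comp(mask(f,*BLUE,r),(70,60)); m=cv2.morphologyEx(m,cv2.MORPH_OPEN,np.ones((3,3))); h=hull(m); D[n]=(f,r,h)
    print(n,h.sum(),[proj(f,p).round(1).tolist() for p in []])
yaw=-.08
def scr(x): return box(-160,0,-107.5,107.5,0,18)@ry(x[2]).T@rz(yaw).T+[x[0],x[1],61]
for use in(("top",),("side",),("top","side")):
    cost=lambda x:sum(((render(D[n][0],[scr(x)],D[n][1])-D[n][2])**2).sum() for n in use)
    x,c=solve(cost,[698,162,.2],[8,8,.1]); h=np.array([-205,0,9.])@ry(x[2]).T@rz(yaw).T+[x[0],x[1],61]
    print(use,"hinge,th",x,c,"handle",h)
E
python3 m3.py
```

```text
top 2430 []
side 2322 []
('top',) hinge,th [697.627 161.368   0.248] 26.868619761630143 handle [501.74  177.072 120.059]
('side',) hinge,th [696.106 165.179   0.223] 116.7114955786236 handle [498.816 180.996 115.151]
('top', 'side') hinge,th [698.23  162.298   0.21 ] 189.90069973087273 handle [500.238 178.172 112.506]
```

Run:
```python
from plan import *
e=[180,0,85.4]
plan([([501,178,205],e,10),([501,178,110],e,5)])
```

```text
[3.59,-1.09,0.41,0,0,0,3.59,-1.08,0.42,0,0,0.001,3.59,-1.09,0.41,0,0,0,3.59,-1.1,0.42,0,0,0.001,3.58,-1.09,0.41,0,0,0.0]
[3.59,-1.09,0.42,0,0,0.001,3.59,-1.1,0.41,0,0,0,3.59,-1.1,0.42,0,0,0.001,3.58,-1.1,0.41,0,0,0,3.59,-1.1,0.42,0,0,0.001]
[0,0,1.9,0,0,0,0,0,1.9,0,0,0,0,0,1.9,0,0,0,0,0,1.9,0,0,0,0,0,1.9,0,0,0.0]
end [501.05 178.03 109.99] [179.99   0.    85.39]
```

>>> step_arm(plan=[3.59,-1.09,0.41,0,0,0,3.59,-1.08,0.42,0,0,0.001,3.59,-1.09,0.41,0,0,0,3.59,-1.1,0.42,0,0,0.001,3.58,-1.09,0.41,0,0,0], hand=3.4)

```text
time_s: 10.73
ee_pos: [541.0, -4.1, 225.6]
ee_rot: [180.0, -0.0, 85.5]
force: [0.1, 0.2, 0.4]
gripper_width: 31.4
gripper_force: 0.0
```

>>> step_arm(plan=[3.59,-1.09,0.42,0,0,0.001,3.59,-1.1,0.41,0,0,0,3.59,-1.1,0.42,0,0,0.001,3.58,-1.1,0.41,0,0,0,3.59,-1.1,0.42,0,0,0.001])

```text
time_s: 11.15
ee_pos: [500.5, 179.3, 205.0]
ee_rot: [180.0, -0.0, 85.3]
force: [0.4, -0.2, 0.6]
gripper_width: 34.5
gripper_force: 0.0
```

>>> step_arm(plan=[0,0,1.9,0,0,0,0,0,1.9,0,0,0,0,0,1.3,0,0,0,0,0,0,0,0,0,0,0,0,0,0,0])

```text
time_s: 11.57
ee_pos: [501.0, 177.5, 153.7]
ee_rot: [-179.9, 0.0, 85.3]
force: [-0.7, 0.1, 0.4]
gripper_width: 34.1
gripper_force: 0.0
```

Run:
```python
from h import *
print(sensors.state()["ee_pos"],sensors.state()["force"])
f=viewer.grab_frame("side"); u,v=222,190
cv2.imwrite("pics/f.png",cv2.convertScaleAbs(cv2.resize(f["img"][v-60:v+60,u-70:u+70],None,fx=5,fy=5,interpolation=cv2.INTER_CUBIC),alpha=1.7)[:,:,::-1])
```

```text
[501.02104827 177.4925789  153.68342981] [-0.70772963  0.13448905  0.41973116]
```

View pics/f.png

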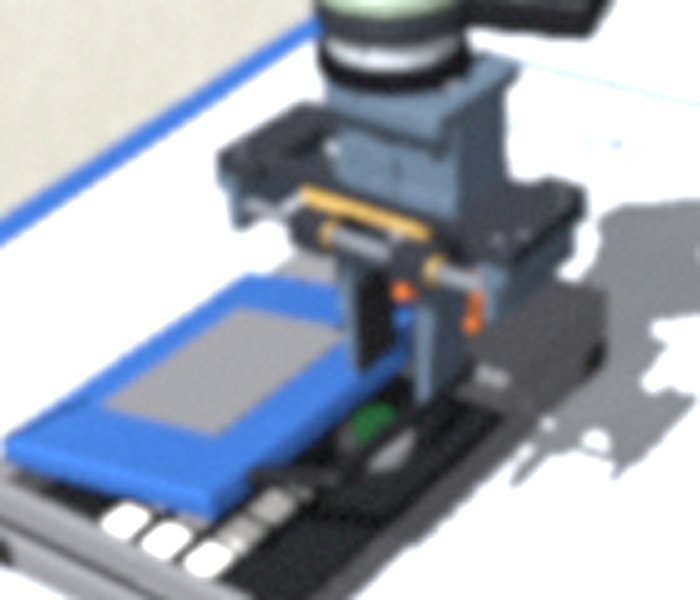

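>>> step_arm(plan=[0,0,1,0,0,0,0,0,1,0,0,0,0,0,0.4,0,0,0,0,0,0,0,0,0])

```text
time_s: 11.95
ee_pos: [500.5, 176.8, 128.6]
ee_rot: [-179.9, 0.1, 85.3]
force: [-1.1, -0.2, -0.0]
gripper_width: 34.0
gripper_force: 0.0
```

>>> step_arm(plan=[0,0,0.6,0,0,0,0,0,0.6,0,0,0,0,0,0.6,0,0,0,0,0,0.3,0,0,0,0,0,0,0,0,0])

```text
time_s: 12.37
ee_pos: [500.8, 177.0, 107.9]
ee_rot: [-179.9, 0.0, 85.3]
force: [0.9, 0.3, -0.3]
gripper_width: 33.9
gripper_force: 0.0
```

>>> step_arm(plan=[0,0,0,0,0,0,0,0,0,0,0,0,0,0,0,0,0,0,0,0,0,0,0,0,0,0,0,0,0,0], hand=0, newtons=15)

```text
time_s: 12.78
ee_pos: [502.9, 177.2, 109.3]
ee_rot: [179.8, -0.0, 85.3]
force: [4.5, -1.4, -3.1]
gripper_width: 11.6
gripper_force: 15.0
```

Run:
```python
import numpy as np
p=np.radians(np.linspace(15.1,72.5,21)); X=-20.52*np.cos(p); Z=20.52*np.sin(p); c=np.zeros(2); o=[]
for x,z in zip(X[1:]-X[0],Z[1:]-Z[0]):
    d=np.round([x-c[0],z-c[1]],2); c+=d; o.append(f"0,{d[0]},{-d[1]:.2f},0,0,0")
for i in range(0,20,5): print(", ".join(o[i:i+5]))
```

```text
0,0.29,-0.99,0,0,0, 0,0.34,-0.96,0,0,0, 0,0.39,-0.96,0,0,0, 0,0.44,-0.93,0,0,0, 0,0.48,-0.90,0,0,0
0,0.53,-0.89,0,0,0, 0,0.57,-0.85,0,0,0, 0,0.61,-0.82,0,0,0, 0,0.66,-0.80,0,0,0, 0,0.69,-0.76,0,0,0
0,0.73,-0.72,0,0,0, 0,0.77,-0.69,0,0,0, 0,0.79,-0.64,0,0,0, 0,0.83,-0.61,0,0,0, 0,0.86,-0.56,0,0,0
0,0.89,-0.53,0,0,0, 0,0.91,-0.47,0,0,0, 0,0.93,-0.43,0,0,0, 0,0.96,-0.38,0,0,0, 0,0.97,-0.33,0,0,0
```

>>> step_arm(plan=[0,0.29,-0.99,0,0,0,0,0.34,-0.96,0,0,0,0,0.39,-0.96,0,0,0,0,0.44,-0.93,0,0,0,0,0.48,-0.9,0,0,0])

```text
time_s: 13.2
ee_pos: [519.0, 175.7, 155.7]
ee_rot: [-179.7, 0.0, 85.3]
force: [-2.1, 1.5, -4.4]
gripper_width: 11.3
gripper_force: 15.0
```

>>> step_arm(plan=[0,0.53,-0.89,0,0,0,0,0.57,-0.85,0,0,0,0,0.61,-0.82,0,0,0,0,0.66,-0.8,0,0,0,0,0,0,0,0,0])

```text
time_s: 13.62
ee_pos: [540.9, 173.9, 191.7]
ee_rot: [-179.5, 0.0, 85.3]
force: [-12.6, 1.7, 10.4]
gripper_width: 11.3
gripper_force: 15.0
```

Run:
```python
from h import *
s=sensors.state();print(s["ee_pos"],s["force"],s["gripper_width"])
I=[]
for n,(u,v) in (("top",(215,170)),("side",(215,180))):
    f=viewer.grab_frame(n); I.append(cv2.resize(f["img"][v-70:v+70,u-70:u+70],None,fx=2.8,fy=2.8,interpolation=cv2.INTER_CUBIC))
cv2.imwrite("pics/g.png",cv2.convertScaleAbs(np.hstack(I),alpha=1.5)[:,:,::-1])
```

```text
[540.86933265 173.86963825 191.66030633] [-12.59801344   1.70267668  10.43853506] 11.338222864552321
```

View pics/g.png

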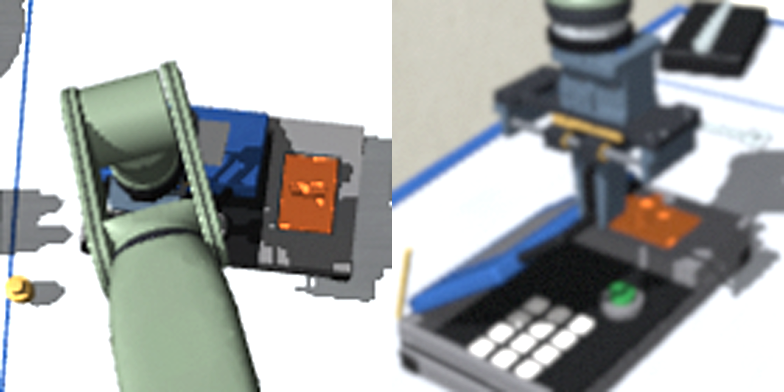

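Run:
```python
import numpy as np
p=np.radians(np.linspace(39.5,72.5,13)); X=-20.52*np.cos(p); Z=20.52*np.sin(p); c=np.zeros(2); o=[]
for x,z in zip(X[1:]-X[0],Z[1:]-Z[0]):
    d=np.round([x-c[0],z-c[1]],2); c+=d; o.append(f"0,{d[0]},{-d[1]:.2f},0,0,0")
for i in range(0,12,4): print(", ".join(o[i:i+4]))
```

```text
0,0.64,-0.74,0,0,0, 0,0.68,-0.72,0,0,0, 0,0.72,-0.68,0,0,0, 0,0.74,-0.64,0,0,0
0,0.78,-0.61,0,0,0, 0,0.8,-0.57,0,0,0, 0,0.83,-0.53,0,0,0, 0,0.85,-0.49,0,0,0
0,0.88,-0.45,0,0,0, 0,0.9,-0.41,0,0,0, 0,0.91,-0.36,0,0,0, 0,0.93,-0.32,0,0,0
```

>>> step_arm(plan=[0,-0.1,-0.1,0,0,0,0,0,0,0,0,0])

```text
time_s: 13.88
ee_pos: [540.7, 173.8, 191.7]
ee_rot: [-179.7, 0.0, 85.3]
force: [-7.0, 0.4, 2.7]
gripper_width: 11.8
gripper_force: 15.0
```

>>> step_arm(plan=[0,0.6,-0.76,0,0,0,0,0.68,-0.72,0,0,0,0,0.72,-0.68,0,0,0,0,0.74,-0.64,0,0,0,0,0,0,0,0,0])

```text
time_s: 14.3
ee_pos: [567.8, 171.5, 221.5]
ee_rot: [-179.6, 0.0, 85.3]
force: [-12.1, -0.4, 13.3]
gripper_width: 11.2
gripper_force: 15.0
```

>>> step_arm(plan=[0,-0.11,-0.14,0,0,0,0,0.7,-0.64,0,0,0,0,0.74,-0.61,0,0,0,0,0.77,-0.58,0,0,0,0,0,0,0,0,0])

```text
time_s: 14.72
ee_pos: [591.5, 169.4, 240.3]
ee_rot: [-180.0, 0.0, 85.3]
force: [-4.5, -1.3, 7.1]
gripper_width: 11.3
gripper_force: 15.0
```

Run:
```python
import numpy as np
p=np.radians(np.linspace(58,72,6)); print(np.diff(-20.52*np.cos(p)).round(2),np.diff(20.52*np.sin(p)).round(2))
```

```text
[0.86 0.89 0.91 0.93 0.95] [0.51 0.47 0.42 0.38 0.33]
```

>>> step_arm(plan=[0,0.84,-0.55,0,0,0,0,0.89,-0.47,0,0,0,0,0.91,-0.42,0,0,0,0,0,0,0,0,0])

```text
time_s: 15.05
ee_pos: [617.9, 167.1, 255.3]
ee_rot: [180.0, 0.0, 85.3]
force: [-3.9, -0.9, 8.3]
gripper_width: 11.5
gripper_force: 15.0
```

>>> step_arm(plan=[0,0.93,-0.4,0,0,0,0,0.8,-0.3,0,0,0,0,0,0,0,0,0,0,0,0,0,0,0])

```text
time_s: 15.38
ee_pos: [635.3, 165.7, 262.4]
ee_rot: [179.9, 0.0, 85.3]
force: [-2.8, -0.5, 7.4]
gripper_width: 11.6
gripper_force: 15.0
```

```bash
cat > m4.py <<'E'
from fit import *
np.set_printoptions(precision=3,suppress=True)
s=sensors.state(); print(s["ee_pos"],s["force"])
I=[]
for n,(u,v) in (("top",(210,155)),("side",(190,180))):
    f=viewer.grab_frame(n); r=(u-70,v-70,u+70,v+70)
    m=mask(f,*BLUE,r); l=cv2.connectedComponentsWithStats(m)
    print(n,[x.tolist() for x in l[2][1:] if x[4]>60],"pred px of free-edge corners:")
    for th in(60,65,70,75):
        P=[(np.array([-160,y,zz])@ry(np.radians(th)).T@rz(-.08).T+[697.8,162,61]) for y in(107.5,-107.5) for zz in(0,18)]
        print(th,np.array([proj(f,p)-r[:2] for p in P]).round(1).tolist())
    I.append(cv2.resize(f["img"][r[1]:r[3],r[0]:r[2]],None,fx=2.8,fy=2.8,interpolation=cv2.INTER_CUBIC))
cv2.imwrite("pics/h.png",cv2.convertScaleAbs(np.hstack(I),alpha=1.5)[:,:,::-1])
E
python3 m4.py
```

```text
[635.309 165.65  262.385] [-2.817 -0.455  7.351]
top [[73, 0, 67, 3, 166]] pred px of free-edge corners:
60 [[34.2, 62.4], [34.4, 57.2], [97.1, 68.5], [97.5, 63.3]]
65 [[34.4, 58.3], [34.7, 53.0], [97.4, 64.4], [97.9, 59.1]]
70 [[34.7, 54.2], [35.1, 48.9], [97.8, 60.3], [98.3, 54.9]]
75 [[35.0, 50.1], [35.5, 44.8], [98.2, 56.1], [98.7, 50.8]]
side [[79, 3, 50, 32, 125], [30, 41, 61, 70, 573], [0, 54, 51, 35, 177]] pred px of free-edge corners:
60 [[48.1, 80.4], [43.0, 75.5], [100.7, 46.4], [96.3, 42.3]]
65 [[44.1, 76.7], [38.9, 72.3], [97.2, 43.4], [92.6, 39.6]]
70 [[40.0, 73.4], [34.8, 69.4], [93.6, 40.6], [88.9, 37.3]]
75 [[35.9, 70.5], [30.7, 66.9], [89.9, 38.2], [85.1, 35.3]]
```

View pics/h.png

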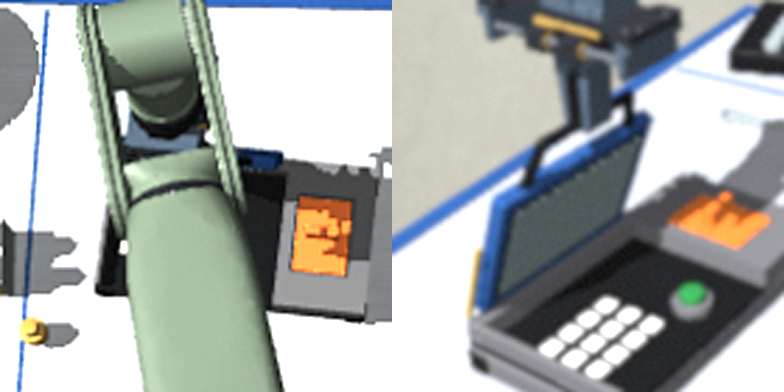

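>>> step_arm(plan=[0,0,0,0,0,0,0,0,0,0,0,0,0,0,0,0,0,0,0,0,0,0,0,0,0,0,0,0,0,0], hand=3.4)

```text
time_s: 15.9
ee_pos: [635.2, 166.2, 259.7]
ee_rot: [-180.0, 0.0, 85.3]
force: [-0.6, 0.4, -1.3]
gripper_width: 34.0
gripper_force: 0.0
```

>>> step_arm(plan=[0,0,-1,0,0,0,0,0,-2,0,0,0,0,0,-2,0,0,0,0,0,-3,0,0,0,0,0,0,0,0,0])

```text
time_s: 16.32
ee_pos: [637.0, 166.7, 347.2]
ee_rot: [179.4, -0.2, 85.3]
force: [-0.1, 0.2, 0.4]
gripper_width: 34.0
gripper_force: 0.0
```

```bash
cat > p5.py <<'E'
from plan import *
Rm=R.from_euler('z',-4.6,degrees=True)*R.from_euler('y',-12,degrees=True)*R.from_euler('z',180,degrees=True)*R.from_euler('x',180,degrees=True)
e=Rm.as_euler('xyz',degrees=True); print(e,Rm.apply([0,0,1]))
c,s=np.cos(-.08),np.sin(-.08)
W=lambda x,y,z:[604.3+c*x-s*y,114.5+s*x+c*y,z]
h=W(-47.9,10,100); print(h)
st=sensors.state(); print(st["ee_pos"],st["ee_rot"],st["qpos"],st["force"])
plan([(W(-70,30,330),e,14),(W(-70,10,200),e,5),(h,e,5)])
E
python3 p5.py
```

```text
[180.   12.  175.4] [ 0.20724198 -0.01667429 -0.9781476 ]
[np.float64(557.3523452077961), np.float64(128.29593090414957), 100]
[637.00228238 166.72920357 347.16784867] [179.35398302  -0.2123142   85.30893113] [ 1.36678228e+01  2.36087020e+01  6.48205851e+01 -1.97609287e-03
  9.08907059e+01  1.83600462e+01] [-0.12395857  0.2134252   0.39938905]
[-0.18,-0.7,0.11,-0.011,-0.011,-0.112,-0.09,-0.72,0.11,-0.011,-0.012,-0.112,-0.02,-0.73,0.1,-0.011,-0.011,-0.112,0.07,-0.73,0.09,-0.011,-0.011,-0.112,0.15,-0.71,0.09,-0.011,-0.011,-0.112]
[0.23,-0.7,0.07,-0.01,-0.012,-0.112,0.31,-0.66,0.06,-0.011,-0.011,-0.112,0.38,-0.63,0.06,-0.011,-0.011,-0.112,0.44,-0.58,0.04,-0.011,-0.012,-0.111,0.52,-0.53,0.03,-0.011,-0.011,-0.112]
[0.56,-0.47,0.01,-0.011,-0.011,-0.112,0.62,-0.4,0.01,-0.011,-0.012,-0.112,0.65,-0.33,-0.01,-0.011,-0.011,-0.112,0.69,-0.26,-0.01,-0.011,-0.011,-0.112,0.54,-0.4,2.54,0,0,0.0]
[0.54,-0.4,2.55,0,0,0,0.54,-0.4,2.54,0,0,0,0.54,-0.4,2.54,0,0,0,0.54,-0.4,2.54,0,0,0,-0.02,0,2.05,0,0,0.0]
[-0.01,0,2.05,0,0,0,-0.02,0,2.05,0,0,0,-0.02,0,2.05,0,0,0,-0.02,0,2.05,0,0,0.0]
end [557.4  128.33  99.97] [179.98  11.98 175.39]
```

>>> step_arm(plan=[-0.18,-0.7,0.11,-0.011,-0.011,-0.112,-0.09,-0.72,0.11,-0.011,-0.012,-0.112,-0.02,-0.73,0.1,-0.011,-0.011,-0.112,0.07,-0.73,0.09,-0.011,-0.011,-0.112,0.15,-0.71,0.09,-0.011,-0.011,-0.112], hand=0)

```text
time_s: 16.73
ee_pos: [599.1, 160.3, 334.7]
ee_rot: [177.8, 4.0, 117.7]
force: [-0.1, -0.3, -0.1]
gripper_width: 3.5
gripper_force: 0.0
```

>>> step_arm(plan=[0.23,-0.7,0.07,-0.01,-0.012,-0.112,0.31,-0.66,0.06,-0.011,-0.011,-0.112,0.38,-0.63,0.06,-0.011,-0.011,-0.112,0.44,-0.58,0.04,-0.011,-0.012,-0.111,0.52,-0.53,0.03,-0.011,-0.011,-0.112])

```text
time_s: 17.15
ee_pos: [563.2, 154.3, 329.0]
ee_rot: [178.2, 8.4, 149.7]
force: [-0.2, -0.3, -0.2]
gripper_width: 0.7
gripper_force: 0.0
```

>>> step_arm(plan=[0.56,-0.47,0.01,-0.011,-0.011,-0.112,0.62,-0.4,0.01,-0.011,-0.012,-0.112,0.65,-0.33,-0.01,-0.011,-0.011,-0.112,0.69,-0.26,-0.01,-0.011,-0.011,-0.112,0,0,0,0,0,0])

```text
time_s: 17.57
ee_pos: [533.3, 149.0, 324.6]
ee_rot: [-179.8, 11.3, 175.5]
force: [-0.5, -0.2, 0.0]
gripper_width: 0.5
gripper_force: 0.0
```

```bash
cat > m6.py <<'E'
from plan import *
from fit import *
np.set_printoptions(precision=2,suppress=True)
st=sensors.state(); print(st["ee_pos"],st["ee_rot"],st["qpos"])
F={n:viewer.grab_frame(n) for n in("top","side")}
for n,f in F.items():
    for o,z in(("start_key_top",58),("bay",54)): print(n,o,[(atz(f,d["location"],z),round(d["score"],2)) for d in viewer.pinpoint(o,f)[:1]])
    m=cv2.inRange(hsv(f),(45,100,50),(80,255,255)); l=cv2.connectedComponentsWithStats(m)
    print([(x[4],atz(f,c,57)) for x,c in zip(l[2][1:],l[3][1:]) if 15<x[4]<300])
hd=[(f,viewer.pinpoint("screen_handle",f)) for f in F.values()]; hd=[(f,d[0]["location"]) for f,d in hd if d]
if len(hd)==2:
    t=tri(hd); r=rz(.08)@(t-[697.8,162,61]); print("handle",t,"theta",np.degrees(np.arctan2(r[2],-r[0]))-2.5)
f=F["side"]; u,v=190,180; roi=(u-70,v-70,u+70,v+70); h=hsv(f); m=comp(mask(f,(95,25,30),(130,255,255),roi),(70,70)); 
cv2.imwrite("pics/i.png",cv2.convertScaleAbs(cv2.resize(f["img"][v-90:v+60,u-70:u+90],None,fx=4,fy=4,interpolation=cv2.INTER_CUBIC),alpha=1.5)[:,:,::-1])
E
python3 m6.py
```

```text
[533.31 148.98 324.62] [-179.79   11.34  175.53] [ 16.92   8.38  90.01  -4.56  71.17 -67.51]
top start_key_top []
top bay [(array([588.32,   4.15,  54.  ]), 0.91)]
[]
side start_key_top [(array([539.11, 132.27,  58.  ]), 0.49)]
side bay [(array([597.11,   3.87,  54.  ]), 0.72)]
[(np.int32(70), array([553.25, 129.73,  57.  ]))]
handle [639.05 165.76 254.67] theta 70.5935925930946
```

View pics/i.png

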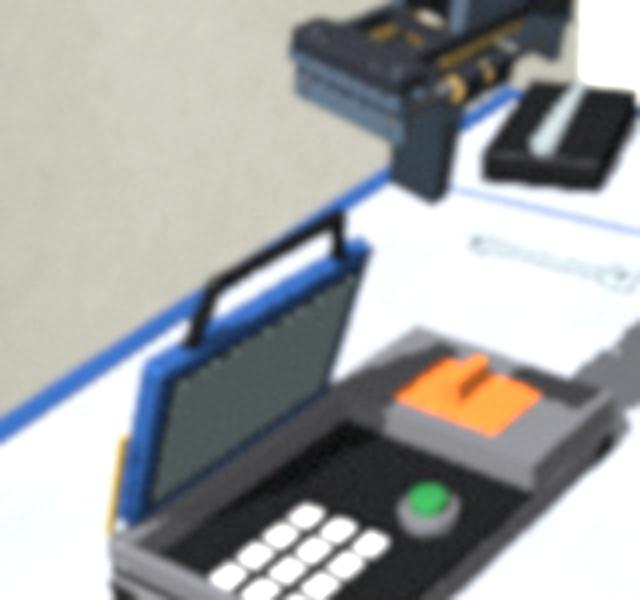

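```bash
sed -i 's/^plan(.*/plan([(W(-70,10,200),e,5),(h,e,5)])/' p5.py; python3 p5.py
```

```text
[180.   12.  175.4] [ 0.20724198 -0.01667429 -0.9781476 ]
[np.float64(557.3523452077961), np.float64(128.29593090414957), 100]
[535.30027285 149.56482339 323.87387684] [-179.80004396   11.32263088  175.38627294] [ 16.92265428   8.60505143  89.83957683  -4.56527023  71.13299517
 -67.36097309] [ 0.37894201 -0.74477056 -0.74900984]
[0.46,-0.38,2.44,-0.001,-0.002,0,0.46,-0.38,2.43,0,-0.003,0,0.46,-0.39,2.44,-0.001,-0.002,0,0.47,-0.38,2.43,-0.001,-0.002,0,0.48,-0.39,2.43,-0.001,-0.003,0.0]
[-0.02,0,2.05,0,0,0,-0.01,0,2.05,0,0,0,-0.02,0,2.05,0,0,0,-0.01,0,2.04,0,0,0,-0.02,0,2.05,0,0,0.0]
end [557.36 128.32 100.02] [179.97  12.01 175.39]
```

>>> step_arm(plan=[0.46,-0.38,2.44,-0.001,-0.002,0,0.46,-0.38,2.43,0,-0.003,0,0.46,-0.39,2.44,-0.001,-0.002,0,0.47,-0.38,2.43,-0.001,-0.002,0,0.48,-0.39,2.43,-0.001,-0.003,0])

```text
time_s: 18.38
ee_pos: [535.1, 129.8, 199.1]
ee_rot: [180.0, 12.0, 175.4]
force: [0.3, -0.8, 1.0]
gripper_width: 0.5
gripper_force: 0.0
```

>>> step_arm(plan=[-0.02,0,2.05,0,0,0,-0.01,0,2.05,0,0,0,-0.02,0,2.05,0,0,0,-0.01,0,2.04,0,0,0,-0.02,0,1.5,0,0,0])

```text
time_s: 18.8
ee_pos: [555.8, 128.1, 103.6]
ee_rot: [-180.0, 11.9, 175.4]
force: [-0.2, 0.5, -0.7]
gripper_width: 0.2
gripper_force: 0.0
```

>>> step_arm(plan=[0,0,0,0,0,0,0,0,0,0,0,0,0,0,0,0,0,0])

```text
time_s: 19.05
ee_pos: [556.5, 128.5, 106.4]
ee_rot: [179.9, 12.1, 175.4]
force: [-0.1, -0.5, -0.3]
gripper_width: 0.3
gripper_force: 0.0
```

Run:
```python
from h import *
s=sensors.state();print(s["ee_pos"],s["ee_rot"],s["force"])
f=viewer.grab_frame("side");u,v=210,180
cv2.imwrite("pics/j.png",cv2.convertScaleAbs(cv2.resize(f["img"][v-90:v+60,u-80:u+80],None,fx=4,fy=4,interpolation=cv2.INTER_CUBIC),alpha=1.5)[:,:,::-1])
```

```text
[556.54155472 128.48045128 106.40887071] [179.94303063  12.10240003 175.41139967] [-0.11281757 -0.45835931 -0.30011672]
```

View pics/j.png

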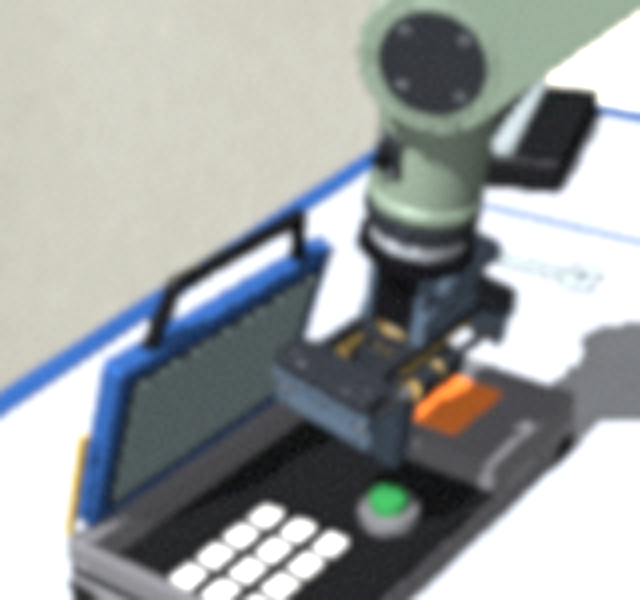

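>>> step_arm(plan=[0.21,0,0.98,0,0,0,0.21,0,0.98,0,0,0,0.17,0,0.78,0,0,0,0,0,0,0,0,0])

```text
time_s: 19.43
ee_pos: [554.5, 128.0, 75.5]
ee_rot: [-180.0, 11.8, 175.4]
force: [0.0, 0.4, 0.7]
gripper_width: 0.4
gripper_force: 0.0
```

>>> step_arm(plan=[0.04,0,0.2,0,0,0,0.04,0,0.2,0,0,0,0.04,0,0.2,0,0,0,0,0,0,0,0,0])

```text
time_s: 19.77
ee_pos: [555.5, 128.2, 71.3]
ee_rot: [180.0, 12.0, 175.4]
force: [-3.7, -0.2, 3.9]
gripper_width: 0.7
gripper_force: 1.8
```

>>> step_arm(plan=[0.04,0,0.2,0,0,0,0.02,0,0.1,0,0,0,0,0,0,0,0,0])

```text
time_s: 20.02
ee_pos: [555.7, 128.3, 68.9]
ee_rot: [180.0, 12.0, 175.4]
force: [-4.2, -0.8, 8.1]
gripper_width: 0.4
gripper_force: 3.8
```

>>> step_arm(plan=[0.02,0,0.1,0,0,0,0.02,0,0.1,0,0,0,0,0,0,0,0,0])

```text
time_s: 20.27
ee_pos: [555.8, 128.2, 68.5]
ee_rot: [180.0, 12.1, 175.4]
force: [-9.2, -0.6, 17.9]
gripper_width: 0.4
gripper_force: 9.5
```

>>> step_arm(plan=[-0.21,0,-0.98,0,0,0,-0.42,0,-1.96,0,0,0,-0.2,0,-3,0,0,0,0,0,-4,0,0,0,0,0,-4,0,0,0])

```text
time_s: 20.68
ee_pos: [534.8, 129.8, 205.2]
ee_rot: [180.0, 12.0, 175.4]
force: [1.0, 0.1, -0.5]
gripper_width: 0.6
gripper_force: 0.0
```

>>> step_arm(plan=[0,0,-4,0,0,0,2,0,-3,0,0,0,3,0,-2,0,0,0,4,0,0,0,0,0,4,0,0,0,0,0])

```text
time_s: 21.1
ee_pos: [389.6, 141.8, 266.7]
ee_rot: [179.8, 12.3, 175.3]
force: [-0.4, 0.9, -0.5]
gripper_width: 0.5
gripper_force: 0.0
```

>>> step_arm(plan=[0,0,0,0,0,0,0,0,0,0,0,0,0,0,0,0,0,0,0,0,0,0,0,0,0,0,0,0,0,0])

```text
time_s: 21.52
ee_pos: [391.1, 141.6, 265.6]
ee_rot: [180.0, 12.1, 175.4]
force: [-0.1, 0.1, -0.6]
gripper_width: 0.8
gripper_force: 0.0
```

```bash
python3 m6.py
python3 - <<'E'
from fit import *
f=viewer.grab_frame("top")
pc=proj(f,[596,0,60]); u,v=pc.astype(int); roi=(u-35,v-30,u+35,v+30); m=comp(mask(f,*ORANGE,roi),(35,30))
cost=lambda x:((render(f,coverparts([x[0],x[1],54,x[2]]),roi)-m)**2).sum()
print(m.sum(),*solve(cost,[596,0,-.08],[6,6,.1]))
E
```

```text
[391.06 141.64 265.6 ] [179.95  12.07 175.38] [ 22.52  -3.3  111.02  -6.18  61.62 -60.44]
top start_key_top [(array([559.05, 133.44,  58.  ]), 0.59)]
top bay [(array([585.75,  -0.33,  54.  ]), 0.65)]
[(np.int32(43), array([550.95, 128.7 ,  57.  ]))]
side start_key_top [(array([589.25,  23.15,  58.  ]), 0.68)]
side bay [(array([595.5 ,  10.36,  54.  ]), 0.9)]
[(np.int32(70), array([553.66, 129.71,  57.  ]))]
handle [643.45 162.82 249.69] theta 71.46051005322255
529 [ 5.95745454e+02  1.01783338e-01 -7.71977580e-02] 12.995770857362555
```

```bash
python3 -c "
from workcell import env
print(env.job_done())"
```

```text
the job is handed in; nothing more can be done
None
```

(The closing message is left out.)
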